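# Open the curing box and seat the dental cast in its carrier

### The arm

A 7-joint arm with a two-finger parallel gripper is mounted at the origin on the work surface. World frame = base frame: x ahead of the robot, y to its left, z up, the work surface at z = 0. Lengths are in mm, angles in rad, forces in N, time in s.
With the tool pointing down it reaches from about 425 to 825 mm from the base axis. Payload 3.6 kg.
Tool frame: the origin (TCP) lies midway between the tips of the shut fingers; the grasp point (between the pads) lies 19 mm behind it; z points along the fingers, y is the line along which they close (so a half turn about z gives the same grasp; the last joint's range is limited). The gripper opens to 85 mm and grips with 20 to 120 N. Pads are 22 mm wide; open, the fingers measure 114 mm over their backs; the gripper's body (76 mm by 85 mm) begins 54 mm behind the grasp point. The pads swing forward as they close: fully open they stand 13 mm farther back than shut.
Start: joints at [1.145, 0.615, -0.013, 1.423, 0.008, 1.103, -0.04], TCP at [253.01, -598.706, 231.297] pointing down, gripper open.
Joint ranges: [-3.12, 3.12], [-0.3, 2.06], [-1.34, 1.32], [0.26, 2.42], [-1.36, 4.5], [0.01, 1.98], [-2.84, 2.84]. Speed limits (rad/s): [2.79, 2.79, 3.14, 3.14, 3.14, 3.14, 3.14].

### API

Orientations are given as a rotation vector (axis times angle).
In Python, from workcell import state, snapshot, calibration, hand_in, regions_of, landmark_of gives the robot as it stands.
- The arm moves only by the shell command python3 -m handwheel 'ROWS' [FORCE]. ROWS is text: rows parted by semicolons, each of 5 numbers parted by spaces: the finger opening in mm, from 0 to 85.4, then the shift along the tool's x, y, z in mm, then the turn about the tool's z in rad. A call has 1 to 20 rows; each row is the pose to reach, as a shift and turn from the pose commanded when the call began, along the tool's axes at that moment; what a row does not reach only later rows make up. A row lasts 1/12 s, in which the tool goes at most 41.7 mm and 7.16 degrees, less where a joint would pass 70% of its speed; a pose out of reach is approached as far as the arm can. A call with a gripper value outside its range is refused whole. The fingers move at their own pace and stop on an object; FORCE is the grip in N (left out, the last holds). Time passes only in rows, so rows that repeat a pose let the fingers close. It gives the time, the measured TCP pose, the force, the opening and the grip force at its end, in the units of the state.
- state(): the state, without advancing time (a new reading comes with each control period).
- snapshot(name): name is "side" or "top" or "wrist"; returns (picture, depth): 420x560x3 uint8, red, green, blue; 420x560 float32, mm along the optical axis (not along the pixel's ray), 0 where there is no reading.
- calibration(name): a dict with "fx", "fy", "cx", "cy" (pixels), "k1" (the pictures are not rectified: a ray, as slopes to the right and down, at radius r is drawn at 1 + k1 r^2 times it, then the intrinsics apply), "R" (3x3) and "t" (3): a world point X has camera coordinates R X + t. Camera axes: x right, y down, z forward; pixel columns grow to the right and rows downward; lengths in mm; the calibration is good to about 2 mm. A picture is of the moment at which its call begins: read the wrist's pose just before it. calibration takes no time and is no camera call; for the wrist camera it gives the pose at the moment of the call.
- hand_in(): hands the job in; it is judged then, once.
Trained networks look in the newest picture that a camera, given by its name, has taken for a name from the list of things; names that differ only in an ending like _2 or _b are one class to them, and where a whole thing is asked for, a point or a joint stands for the part that bears it (a point fixed in the world has none). Each returns a list of dicts, best first, with "conf" (0 to 1); they miss things now and then, are a little off and sometimes report something else, mostly with a low value. They report only what shows in the picture. A call takes as long as a camera call. They do not tell look-alikes from the thing itself.
- regions_of(camera, label): "region" (420x560 bool, what is visible of it) and "extent" ([left, top, right, bottom] in pixels, round what is visible of it).
- landmark_of(camera, label): "centre" ([column, row] in pixels: a listed point, or the origin of a listed thing).
The state is a dict: "clock": time; "joint_positions": joint angles; "qd": joint speeds; "joint_torque": joint torques, N m; "tcp_pos": TCP position; "tool_rot": TCP orientation; "wrist_force": force on the tool from outside, world axes, zero at the start; "moment": the same for the moment, N m; "gripper_width": opening from 0.0 (shut) to 1.0 (fully open); "grasp_force": force on a finger pad.
Only numpy, scipy, OpenCV 4.12 (cv2) and the standard library are available. Lean on these libraries where they do the work, as an engineer would, in place of code of your own. Each camera call takes 0.05 s, during which the arm holds its last target. There are 200 camera calls.

### The job

Open the hinged lid of the small white curing box all the way and ease it back onto its stop, holding it all the way, never letting it fall or bang open or shut. Then take the dental cast whose base has two cut-off front corners and set it, teeth up, fully home, flat and square in the matching pocket inside the box; the lid must still be resting open when you finish. Leave everything else on the bench where it is.

Things in the scene. Friction and masses are not known exactly. Their poses are not given: they have to be found in the camera images.
- curing_box: White open-topped box fixed to the bench, 150 (x) x 200 (y) x 90 mm high, walls 6 mm, with a grey carrier plate inside whose top is 45 mm above the bench. Origin at the centre of its underside; -x is its front, +x its hinge side. It stands on either the left or the right half of the bench, turned a little.
- pocket (a point): Centre of the floor of the pocket in the carrier, 33 mm above the bench; axes as the box. The pocket is 12 mm deep and has the outline of the cast's base with 1.2 mm clearance on each side; its two cut-off corners are at its -x end (the front of the box).
- lid (a joint): Angle of the lid, 0 shut; it rests on its stop when fully open at 1.92 rad (110 degrees). The lid (0.35 kg, grey frame with a clear window, 10 mm thick, 150 x 200 mm) has a nearly free hinge: let go before it has passed upright it falls shut, and beyond it falls back to the stop.
- lid_hinge (a point): Centre of the hinge line, at the far (+x) upper edge of the box, 90 mm above the bench. The hinge line runs along the y axis of the box.
- lip (a point): Middle of the front edge of the lid's grip lip: a flat flange in the lid's plane, 110 mm wide (y), 8 mm thick, standing out 40 mm in front of box and lid, free space above and below. This edge is 190 mm from the hinge line; shut, it is level, its mid-thickness 95 mm above the bench. Axes turn with the lid: -x from hinge to lip, z out of the lid's outer face.
- cast: White dental cast, 0.16 kg: a flat-bottomed base 64 mm long (x), 56 mm wide (y), 30 mm high, its two corners at the -x end cut off by 18 mm at 45 degrees, a 9 mm high horseshoe of teeth on top. Origin at the centre of its underside. Lies on the mat; it belongs in the pocket with its axes as the pocket's.
- square_cast: Another white dental cast with an uncut rectangular base 66 x 68 x 24 mm, with teeth; origin at the centre of its underside. Lies on the same mat, about 130 mm from the other; leave it alone.
- mat: Black rubber mat fixed to the bench, 240 (x) x 160 (y) x 3 mm, origin at the centre of its underside. The casts lie on it.
- spatula: Spatula 190 mm long lying along x on the bench between the box and the mat; origin under it. Leave alone.
- bowl: Rubber mixing bowl, 110 mm across, 65 mm high, standing at the back; origin at the centre of its underside. Leave alone.
- jar: Low white jar, 60 mm across, 75 mm high, origin at the centre of its underside. Leave alone.
- cup: Clear cup, 72 mm across, 85 mm high, origin at the centre of its underside. Leave alone.
- bottle: White bottle, 64 mm across, 170 mm high, origin at the centre of its underside. Leave alone.
- wax_box: Cardboard box 90 x 60 x 30 mm, origin at the centre of its underside. Leave alone.
Not all that is in view belongs to the job. Leave any orange look-alike of the cast alone.

How it is judged:
By the outcome, as a careful person would: the job done as asked, in the order asked, and still so for the second after the job is handed in, with the robot touching nothing.
It also fails if it takes over 67 s, if anything falls off the work surface, if the arm or the gripper's body presses on something with over 40 N, if the wrist force passes 120 N, or if a joint passes its speed limit or range.

## Working session

There is one attempt and no reset: what is moved stays moved. The work goes in short steps, Python scripts to look and compute and a shell command to move; the robot and the scene stay as the last step left them, time stands still between calls to the robot, and variables do not carry over. Pictures are saved under pics/ and viewed, at most 14 in all, crops included, and the job is handed in when it is done.

```bash
ls; mkdir -p pics; cat > h.py <<'E'
import numpy as np, cv2
from scipy.spatial.transform import Rotation as Ro
from workcell import *
def ray(c,px):
    K=np.array([[c['fx'],0,c['cx']],[0,c['fy'],c['cy']],[0,0,1.]])
    p=np.atleast_2d(np.float64(px)).reshape(-1,1,2)
    u=cv2.undistortPoints(p,K,np.array([c['k1'],0,0,0,0.]))[:,0]
    return np.c_[u,np.ones(len(u))]
def world(c,px,depth):
    X=ray(c,px)*np.reshape(depth,(-1,1))
    return (X-np.array(c['t']))@np.array(c['R'])
def onz(c,px,z):
    R=np.array(c['R']);o=-R.T@np.array(c['t']);d=ray(c,px)@R
    return o+d*((z-o[2])/d[:,2:])
def proj(c,X):
    X=np.atleast_2d(X)@np.array(c['R']).T+np.array(c['t'])
    u=X[:,:2]/X[:,2:];r=(u**2).sum(1,keepdims=True)
    return u*(1+c['k1']*r)*[c['fx'],c['fy']]+[c['cx'],c['cy']]
E
python3 - <<'E'
from h import *
print(state())
for n in ['top','side']:
    p,d=snapshot(n);c=calibration(n);cv2.imwrite(f'pics/{n}0.png',p[:,:,::-1]);np.savez(f'{n}0.npz',p=p,d=d)
    print(n,c)
    for l in ['curing_box','lid_hinge','lip','cast','square_cast','mat','spatula']:
        for r in landmark_of(n,l)[:3]:
            q=np.round(r['centre']).astype(int);dd=d[min(max(q[1],0),419),min(max(q[0],0),559)]
            print(n,l,round(r['conf'],2),np.round(r['centre']),np.round(world(c,r['centre'],dd)))
E
```

```text
pics
{'clock': 0.0, 'joint_positions': array([ 1.14451776,  0.61594695, -0.01261845,  1.42494538,  0.0080958 ,
        1.10339745, -0.04039245]), 'qd': array([ 0.00039392, -0.00031797, -0.00112826, -0.00013204, -0.00128216,
        0.0005603 , -0.00071749]), 'joint_torque': array([-1.06121790e-04, -4.69222498e+01,  2.59120250e-01, -1.71034867e+01,
        9.88388958e-03,  9.68229695e-03,  8.87364166e-06]), 'tcp_pos': array([ 252.69320708, -598.01706661,  230.10474757]), 'tool_rot': array([-3.07648008e+00, -6.23397625e-01,  8.78451166e-04]), 'wrist_force': array([ 0.20691692,  0.02506454, -0.67277864]), 'moment': array([-0.02745842,  0.04586969, -0.01544861]), 'grasp_force': 0.0, 'gripper_width': 1.001361113699604}
top {'fx': 431.36022849842914, 'fy': 431.36022849842914, 'cx': 284.77526039448287, 'cy': 200.2335110618632, 'k1': -0.08490605245071661, 'R': array([[ 1.73569057e-03, -9.99998307e-01,  6.10611867e-04],
       [-9.96668663e-01, -1.77969935e-03, -8.15377809e-02],
       [ 8.15387296e-02, -4.67053355e-04, -9.96670064e-01]]), 't': array([   3.84166259,  552.65634321, 1114.665440
[... 899 characters left out ...]
ring_box 0.83 [262. 186.] [[532.  88.  96.]]
side curing_box 0.42 [310. 269.] [[ 572. -236.   35.]]
side curing_box 0.18 [321. 333.] [[ 516. -449.   50.]]
side lid_hinge 0.88 [280. 166.] [[622. 155.  96.]]
side lid_hinge 0.65 [311. 268.] [[ 574. -237.   41.]]
side lid_hinge 0.18 [263. 188.] [[533.  81.  95.]]
side lip 0.85 [230. 182.] [[455. 231.   5.]]
side cast 0.87 [310. 272.] [[ 570. -245.   31.]]
side cast 0.84 [359. 277.] [[ 702. -312.   32.]]
side cast 0.59 [346. 251.] [[ 708. -210.   29.]]
side square_cast 0.94 [271. 278.] [[ 451. -216.   23.]]
side mat 0.89 [289. 270.] [[ 519. -193.   -4.]]
side mat 0.53 [232. 181.] [[442. 146.  98.]]
side spatula 0.92 [249. 232.] [[451.  -2.  -4.]]
```

View pics/top0.png

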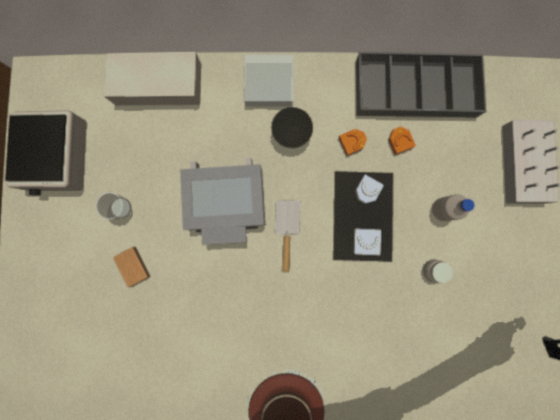

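View pics/side0.png

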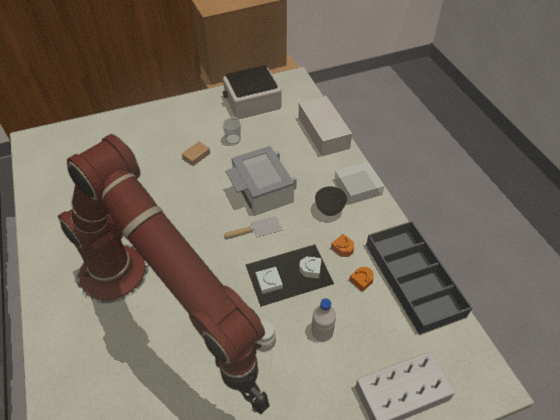

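Top view: the white box (lid shut) is at about (222,200), with its lip at (224,241). The cut-corner cast is at (369,189) on the mat, with the square cast at (367,241). The orange look-alikes are at (353,142) and (402,140). The side view agrees. Next I'll fit the outlines.

```bash
python3 - <<'E'
from h import *
for n in ['top','side']:
    p,d=snapshot(n);c=calibration(n)
    vv,uu=np.mgrid[:420,:560]
    W=world(c,np.c_[uu.ravel(),vv.ravel()],d.ravel()).reshape(420,560,3)
    for l,zmin,zmax,near in [('curing_box',85,112,None),('lip',85,112,None),('cast',24,50,(573,-203)),('mat',-3,12,None)]:
        for r in regions_of(n,l)[:4]:
            m=r['region']&(d>0); 
            if m.sum()<20: continue
            P=W[m]; P=P[(P[:,2]>zmin)&(P[:,2]<zmax)]
            if len(P)<20: continue
            rect=cv2.minAreaRect(np.float32(P[:,:2]))
            print(n,l,round(r['conf'],2),m.sum(),len(P),'med',np.round(np.median(P,0)),'rect',np.round(rect[0]),np.round(rect[1]),round(rect[2],1))
    # window depth profile along lid x
    if n=='top':
        g=W[(W[...,0]>420)&(W[...,0]<660)&(abs(W[...,1]-157)<12)]
        for x in range(425,650,8):
            s=g[abs(g[:,0]-x)<4]; 
            if len(s): print(x,np.round(np.median(s[:,2]),1),end=' | ')
        print()
E
```

```text
top curing_box 0.85 5989 5649 med [544. 160.  99.] rect [545. 161.] [211. 199.] 3.7
top lip 0.74 5537 5526 med [544. 160.  99.] rect [535. 160.] [190. 199.] 3.8
top cast 0.91 522 453 med [ 717. -306.   31.] rect [ 719. -307.] [64. 57.] 23.2
top cast 0.88 501 475 med [ 581. -214.   34.] rect [ 579. -214.] [56. 64.] 61.0
top cast 0.73 541 472 med [ 713. -176.   31.] rect [ 714. -179.] [57. 65.] 23.6
top cast 0.58 567 117 med [ 373. -369.   41.] rect [ 369. -382.] [39. 61.] 75.6
top mat 0.65 3988 3959 med [ 515. -189.    3.] rect [ 513. -205.] [161. 240.] 88.2
425 0.0 | 433 0.8 | 441 99.0 | 449 99.1 | 457 99.1 | 465 100.0 | 473 99.6 | 481 99.3 | 489 99.9 | 497 100.7 | 505 99.7 | 513 98.2 | 521 97.2 | 529 96.7 | 537 96.8 | 545 97.1 | 553 97.1 | 561 97.1 | 569 97.2 | 577 98.0 | 585 97.4 | 593 96.3 | 601 98.4 | 609 99.8 | 617 100.2 | 625 100.5 | 633 99.6 | 649 0.8 | 
side curing_box 0.84 3224 2262 med [544. 150.  97.] rect [544. 157.] [207. 208.] 3.7
side lip 0.97 2215 2194 med [543. 151.  97.] rect [537. 158.] [192. 208.] 3.7
side cast 0.76 381 291 med [ 580. -220.   33.] rect [ 579. -216.] [62. 60.] 66.6
side cast 0.59 465 294 med [ 716. -310.   30.] rect [ 719. -308.] [68. 56.] 20.4
side cast 0.57 379 269 med [ 712. -182.   30.] rect [ 713. -180.] [59. 68.] 28.4
side cast 0.17 346 101 med [ 371. -419.   41.] rect [ 374. -411.] [58. 27.] 15.2
side mat 0.76 2341 2169 med [ 514. -217.    2.] rect [ 514. -208.] [164. 238.] 88.8
side mat 0.4 501 48 med [ 431. -245.    7.] rect [ 425. -216.] [50. 98.] 27.7
side mat 0.23 3053 94 med [570.  62.   5.] rect [578. 210.] [186. 311.] 1.1
```

```bash
cat >> h.py <<'E'
def go(x,y,z,yaw_deg=None,s=None):
    """shift (tool axes) and turn to bring TCP to x,y,z with the tool's y axis at yaw_deg (mod 180) in world"""
    s=s or state();R=Ro.from_rotvec(s['tool_rot']).as_matrix()
    d=R.T@(np.array([x,y,z])-s['tcp_pos'])
    cur=np.degrees(np.arctan2(R[1,1],R[0,1]))
    t=None
    if yaw_deg is not None:
        dw=(yaw_deg-cur+90)%180-90   # world turn; tool z down -> opposite sign
        t=[round(-np.radians(dw),3),round(-np.radians(dw-180*np.sign(dw)),3)]
    print('shift',np.round(d,1),'turn',t,'cur yaw',round(cur,1),'j7',round(s['joint_positions'][6],3))
E
python3 - <<'E'
from h import *
s=state();R=Ro.from_rotvec(s['tool_rot']).as_matrix();print(R.round(3))
c=calibration('wrist');Rc=np.array(c['R']);o=-Rc.T@np.array(c['t'])
print('cam in tool',(R.T@(o-s['tcp_pos'])).round(1),(R.T@Rc.T).round(3),c['fx'],c['k1'])
go(530,-215,300,0)
go(470,160,330,5)
E
```

```text
[[ 0.921  0.389  0.   ]
 [ 0.389 -0.921  0.   ]
 [ 0.    -0.    -1.   ]]
cam in tool [  79.2    1.1 -142.7] [[-0.    -0.952 -0.306]
 [ 1.    -0.     0.   ]
 [-0.    -0.306  0.952]] 311.05389120306666 -0.06584110795877952
shift [ 404.5 -245.6  -68.7] turn [np.float64(-1.171), np.float64(1.971)] cur yaw -67.1 j7 -0.04
shift [ 495.2 -614.4  -98.6] turn [np.float64(-1.258), np.float64(1.883)] cur yaw -67.1 j7 -0.04
```

```bash
python3 -m handwheel '85 20 -11 0 -0.05;85 60 -33 0 -0.15;85 462 -254 0 -1.171;85 462 -254 0 -1.171;85 462 -254 0 -1.171;85 462 -254 0 -1.171;85 462 -254 0 -1.171;85 462 -254 0 -1.171;85 462 -254 0 -1.171;85 462 -254 0 -1.171;85 462 -254 0 -1.171;85 462 -254 0 -1.171;85 462 -254 0 -1.171;85 462 -254 0 -1.171;85 462 -254 0 -1.171;85 462 -254 0 -1.171;85 462 -254 0 -1.171'
python3 - <<'E'
from h import *
s=state();c=calibration('wrist');p,d=snapshot('wrist');cv2.imwrite('pics/w1.png',p[:,:,::-1])
print(s['clock'],s['tcp_pos'],s['joint_positions'].round(2))
for r in landmark_of('wrist','cast')[:3]:print(r['conf'],r['centre'],onz(c,r['centre'],3))
vv,uu=np.mgrid[:420,:560]
W=world(c,np.c_[uu.ravel(),vv.ravel()],d.ravel()).reshape(420,560,3)
np.savez('w1.npz',W=W,p=p,d=d)
for r in regions_of('wrist','cast')[:3]:
    m=r['region']; P=W[m&(d>0)];P=P[(P[:,2]>25)&(P[:,2]<50)]
    if len(P)<50: continue
    print(r['conf'],r['extent'],np.median(P,0).round(),[np.round(x,1) for x in cv2.minAreaRect(np.float32(P[:,:2]))])
E
```

```text
clock: 2.72
tcp_pos: [578.5, -187.5, 231.1]
tool_rot: [2.225, 2.217, -0.004]
wrist_force: [-0.2, 0.2, -0.6]
gripper_width: 0.997
grasp_force: 0.0
2.7167 [ 578.52969539 -187.46699497  231.10546959] [ 0.49  0.57 -0.35  1.54  0.22  1.07  0.08]
0.9 [281.8, 201.0] [[ 585.114014   -212.91675058    3.        ]]
0.74 [382.0, 265.9] [[ 719.29256296 -303.22587598    3.        ]]
0.88 [357.4, 248.4, 417.7, 286.4] [ 725. -292.   30.] [array([ 718.8, -295.9]), array([40.7, 72.2]), np.float64(80.2)]
0.83 [248.8, 177.8, 316.4, 243.5] [ 585. -213.   33.] [array([ 583.2, -214.4]), array([56.6, 64.4]), np.float64(60.4)]
0.69 [356.5, 142.0, 422.2, 208.6] [ 716. -175.   30.] [array([ 717.1, -179.8]), array([56.6, 64.9]), np.float64(24.0)]
```

View pics/w1.png

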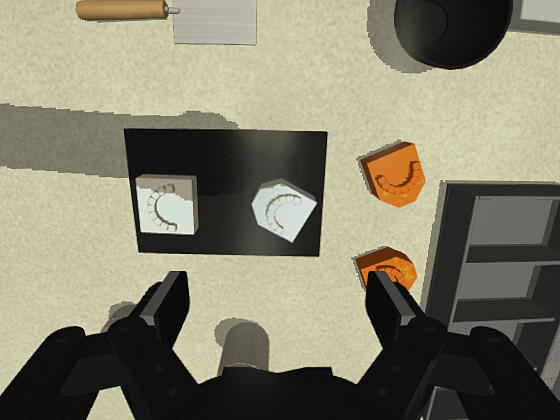

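```bash
cat >> h.py <<'E'
from scipy.optimize import minimize
POLY=np.float32([[32,28],[-14,28],[-32,10],[-32,-10],[-14,-28],[32,-28]])
def fitpoly(P,guess,poly=POLY):
    """fit polygon pose (x,y,deg) to top-surface points: all points inside and filling it (2 mm raster)"""
    o=np.array(guess[:2])-60; idx=np.floor((P[:,:2]-o)/1.0).astype(int); idx=idx[((idx>=0)&(idx<120)).all(1)]
    m=np.zeros((120,120),np.uint8); m[idx[:,1],idx[:,0]]=1; m=cv2.morphologyEx(m,cv2.MORPH_CLOSE,np.ones((5,5),np.uint8))
    M=cv2.GaussianBlur(m.astype(np.float32),(0,0),1)
    def f(v):
        a=np.radians(v[2]);R=np.array([[np.cos(a),-np.sin(a)],[np.sin(a),np.cos(a)]])
        q=(poly@R.T+v[:2]-o-.5)*16
        t=np.zeros((120,120),np.uint8);cv2.fillPoly(t,[np.round(q).astype(np.int32)],255,cv2.LINE_AA,4)
        t=cv2.GaussianBlur(t.astype(np.float32)/255,(0,0),1)
        return float(((t-M)**2).sum())
    best=min((minimize(f,[guess[0],guess[1],guess[2]+k],method='Nelder-Mead',options=dict(initial_simplex=np.array([guess[0],guess[1],guess[2]+k])+np.array([[0,0,0],[4,0,0],[0,4,0],[0,0,6]]))) for k in (0,90,180,270)),key=lambda r:r.fun)
    return best.x.round(2),round(best.fun,1),int(m.sum())
E
python3 - <<'E'
from h import *
z=np.load('w1.npz');W=z['W'];d=z['d']
P=W[(d>0)&(W[...,2]>26)&(W[...,2]<60)&(np.hypot(W[...,0]-583,W[...,1]+214)<50)]
print(fitpoly(P,(583,-214,-30)), np.percentile(P[:,2],[10,50,90]))
go(425,205,190,94)
E
```

```text
(array([ 583.02, -214.38,  -29.84]), np.float64(19.9), 3293) [32.05466432 33.26780555 41.66408185]
shift [ 391.7 -155.1   41. ] turn [np.float64(1.497), np.float64(-1.644)] cur yaw -0.2 j7 0.08
```

```bash
python3 -m handwheel '85 20 -6 2 -0.1;85 60 -20 5 -0.22;85 392 -130 31 -1.644;85 392 -130 31 -1.644;85 392 -130 31 -1.644;85 392 -130 31 -1.644;85 392 -130 31 -1.644;85 392 -130 31 -1.644;85 392 -130 31 -1.644;85 392 -130 31 -1.644;85 392 -130 31 -1.644;85 392 -130 31 -1.644;85 392 -130 31 -1.644;85 392 -130 31 -1.644;85 392 -130 31 -1.644;85 392 -130 31 -1.644;85 392 -130 31 -1.644;85 392 -130 31 -1.644'
python3 - <<'E'
from h import *
s=state();c=calibration('wrist');p,d=snapshot('wrist');cv2.imwrite('pics/w2.png',p[:,:,::-1])
print(s['clock'],s['tcp_pos'],s['joint_positions'].round(2))
vv,uu=np.mgrid[:420,:560]
W=world(c,np.c_[uu.ravel(),vv.ravel()],d.ravel()).reshape(420,560,3)
np.savez('w2.npz',W=W,p=p,d=d)
for l in ['lip','lid_hinge']:
  for r in landmark_of('wrist',l)[:2]:print(l,r['conf'],r['centre'],onz(c,r['centre'],95))
m=(d>0)&(W[...,2]>90)&(W[...,2]<108)&(W[...,0]>400)&(W[...,1]>20)&(W[...,1]<300)
P=W[m]; R=cv2.minAreaRect(np.float32(P[:,:2]));print(len(P),R,np.percentile(P[:,2],[5,50,95]))
# front edge line fit: per y bin min x
f=[]
for y in range(60,262,6):
    q=P[abs(P[:,1]-y)<3]
    if len(q): f.append([y,np.percentile(q[:,0],1)])
print(np.round(f,1).tolist())
E
```

```text
clock: 4.37
tcp_pos: [449.9, 206.6, 200.5]
tool_rot: [-0.112, 3.139, -0.0]
wrist_force: [0.9, -0.5, 0.2]
gripper_width: 1.0
grasp_force: 0.0
4.3667 [449.88920048 206.63171737 200.47213654] [ 0.08  0.53 -0.83  1.89  0.48  0.94  0.67]
lip 0.7 [212.7, 201.7] [[445.62005178 151.82628514  95.        ]]
lid_hinge 0.96 [229.7, 372.9] [[627.16587602 169.55229672  95.        ]]
28242 ((537.9228515625, 159.3461456298828), (191.43617248535156, 200.46920776367188), 4.131963729858398) [ 96.39457485  99.12582472 100.85097211]
[[60.0, 489.6], [66.0, 489.2], [72.0, 488.7], [78.0, 488.2], [84.0, 487.8], [90.0, 487.3], [96.0, 486.9], [102.0, 447.2], [108.0, 446.8], [114.0, 445.6], [120.0, 445.2], [126.0, 444.9], [132.0, 444.9], [138.0, 444.6], [144.0, 444.0], [150.0, 443.7], [156.0, 443.3], [162.0, 442.8], [168.0, 442.4], [174.0, 441.9], [180.0, 441.6], [186.0, 441.2], [192.0, 440.7], [198.0, 440.2], [204.0, 440.0], [210.0, 443.3], [216.0, 478.7], [222.0, 478.3], [228.0, 477.9], [234.0, 477.4], [240.0, 477.1], [246.0, 476.6], [252.0, 476.3], [258.0, 485.6]]
```

View pics/w2.png

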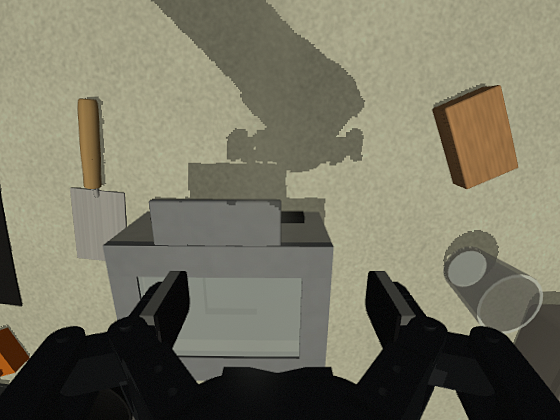

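The wrist view shows the lip edge across about (152–281, 200–205) with the window recessed only about 3 mm. The box is turned about +4.1°, the hinge is near (633,167) and the lip edge near (443.5,153). The tool always points down, so I'll lift the lip by its front edge with one finger, then swing the other finger behind it.

```bash
python3 - <<'E'
from h import *
go(422,244,150,94.1); go(422,244,67,94.1)
E
```

```text
shift [25.  38.9 50.4] turn [np.float64(0.001), np.float64(-3.141)] cur yaw 94.2 j7 0.666
shift [ 25.   38.9 133.4] turn [np.float64(0.001), np.float64(-3.141)] cur yaw 94.2 j7 0.666
```

```bash
python3 -m handwheel '85 25 39 10 0;85 25 39 40 0;85 25 39 75 0;85 25 39 110 0;85 25 39 133 0;85 25 39 133 0;85 25 39 133 0;85 25 39 133 0;85 22 39 133 0;85 22 39 133 0;85 22 39 133 0' 40
python3 -c "
from h import *
s=state();print(s['joint_positions'].round(2),s['tcp_pos'],s['wrist_force'])"
python3 -m handwheel '85 -2 0 0 0;85 -2 0 0 0;85 -2 0 0 0'
python3 -m handwheel '85 -2 0 0 0;85 -2 0 0 0;85 -2 0 0 0'
```

```text
clock: 5.43
tcp_pos: [424.9, 245.1, 68.6]
tool_rot: [-0.115, 3.138, 0.002]
wrist_force: [-3.1, 1.2, 2.4]
gripper_width: 0.994
grasp_force: 1.3
[-0.14  0.7  -0.65  2.03  0.71  0.64  0.37] [424.94590985 245.06281141  68.61206448] [-3.14830367  1.22233277  2.4380787 ]
clock: 5.68
tcp_pos: [425.0, 244.7, 68.1]
tool_rot: [0.115, -3.137, 0.001]
wrist_force: [-6.4, 0.3, 6.1]
gripper_width: 1.0
grasp_force: 3.1
clock: 5.93
tcp_pos: [424.9, 244.6, 67.9]
tool_rot: [0.115, -3.134, 0.002]
wrist_force: [-9.0, 0.3, 7.1]
gripper_width: 0.998
grasp_force: 4.8
```

```bash
python3 -m handwheel '85 -2 0 0 0;85 -3 0 0 0;85 -3 0 -2 0;85 -3 0 -4 0;85 -3 0 -6 0;85 -3 0 -8 0;85 -3 0 -10 0;85 -3 0 -12 0;85 -3 0 -14 0;85 -3 0 -16 0;85 -3 0 -16 0;85 -3 0 -16 0'
cat >> h.py <<'E'
HINGE=np.array([633,166.9,90]);U=np.array([.9974,.0715,0]);V=np.array([-.0715,.9974,0])
def lid(cam='top',save=None):
    """lid angle by fitting a plane to points in the lid's slab region"""
    p,d=snapshot(cam);c=calibration(cam);vv,uu=np.mgrid[:420,:560]
    W=world(c,np.c_[uu.ravel(),vv.ravel()],d.ravel()).reshape(420,560,3)
    if save: cv2.imwrite(save,p[:,:,::-1])
    L=W-HINGE; x=L@U; y=L@V; z=L[...,2]; rad=np.hypot(x,z)
    m=(d>0)&(abs(y)<97)&(rad>15)&(rad<150)&(z>-2)&(z<160)
    a=np.degrees(np.arctan2(z,-x))[m]-np.degrees(10/rad[m])
    h,e=np.histogram(a,np.arange(-6,130,2)); k=np.argmax(h)
    s=a[abs(a-e[k]-1)<5]
    print(cam,'lid angle ~',round(float(np.median(s)),1),'n',len(s),'of',len(a)); return W
E
python3 -c "
from h import *
print(state()['tcp_pos']);lid('top');lid('side')"
```

```text
clock: 6.93
tcp_pos: [425.8, 244.6, 82.7]
tool_rot: [0.115, -3.129, 0.003]
wrist_force: [-12.3, 1.0, 0.5]
gripper_width: 0.994
grasp_force: 5.7
[425.81536851 244.60444533  82.68185063]
top lid angle ~ 3.2 n 3998 of 4384
side lid angle ~ 2.4 n 1304 of 1606
```

```bash
python3 -m handwheel '85 0 0 -2 0;85 -0.5 0 -4 0;85 -1 0 -6 0;85 -1 0 -8 0;85 -1.5 0 -10 0;85 -2 0 -12 0;85 -2 0 -14 0;85 -2.5 0 -16 0;85 -3 0 -18 0;85 -3.5 0 -20 0;85 -4 0 -22 0;85 -4.5 0 -24 0;85 -4.5 0 -24 0'
python3 -c "
from h import *
print(state()['tcp_pos']);lid('top');lid('side')"
```

```text
clock: 8.12
tcp_pos: [429.7, 244.8, 106.9]
tool_rot: [0.114, -3.128, 0.004]
wrist_force: [-13.0, 1.0, 1.7]
gripper_width: 0.997
grasp_force: 6.4
[429.72170822 244.81430258 106.86234971]
top lid angle ~ 10.6 n 3905 of 4332
side lid angle ~ 9.4 n 1237 of 1486
```

```bash
python3 -m handwheel '85 -0.5 0 -3 0;85 -1 0 -6 0;85 -1.8 0 -9 0;85 -2.4 0 -12 0;85 -3 0 -15 0;85 -3.6 0 -18 0;85 -4.4 0 -21 0;85 -5.2 0 -24 0;85 -6.1 0 -27 0;85 -7 0 -30 0;85 -8 0 -33 0;85 -9 0 -36 0;85 -10.2 0 -39 0;85 -11.4 0 -42 0;85 -12.7 0 -45 0;85 -14 0 -48 0;85 -15.4 0 -51 0;85 -16.5 0 -54 0;85 -17 0 -55 0;85 -17 0 -55 0'
python3 -c "
from h import *
print(state()['tcp_pos']);lid('top','pics/t3.png');lid('side','pics/s3.png')"
```

```text
clock: 9.88
tcp_pos: [451.6, 246.4, 162.8]
tool_rot: [0.114, -3.137, 0.001]
wrist_force: [-5.7, 0.2, 2.7]
gripper_width: 0.993
grasp_force: 2.8
[451.61744204 246.3736197  162.83472867]
top lid angle ~ 28.2 n 3381 of 3839
side lid angle ~ 27.7 n 863 of 1162
```

View pics/s3.png

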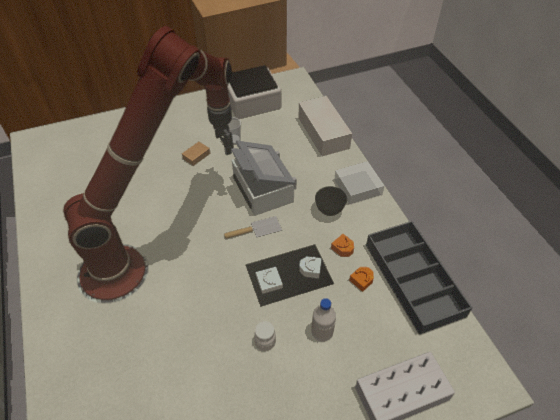

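```bash
python3 -m handwheel '85 -2 0 -3 0;85 -4.1 0 -6 0;85 -6 0 -8.5 0;85 -7.8 0 -11 0;85 -9.5 0 -13.5 0;85 -11.4 0 -15.8 0;85 -13.3 0 -18.2 0;85 -15.3 0 -20.5 0;85 -17.3 0 -22.8 0;85 -19.3 0 -25.2 0;85 -21.4 0 -27.5 0;85 -23.6 0 -29.7 0;85 -25.8 0 -31.9 0;85 -28 0 -34 0;85 -30.3 0 -36 0;85 -32.6 0 -38 0;85 -32.6 0 -38 0'
python3 -c "
from h import *
s=state();print(s['tcp_pos'],s['joint_positions'].round(2));lid('top');lid('side')"
```

```text
clock: 11.4
tcp_pos: [484.6, 248.6, 201.6]
tool_rot: [0.114, -3.138, 0.002]
wrist_force: [-5.4, -1.2, 3.9]
gripper_width: 0.998
grasp_force: 2.7
[484.626647   248.60641493 201.57864393] [-0.01  0.6  -0.81  1.75  0.5   1.01  0.64]
top lid angle ~ 43.8 n 2534 of 2989
side lid angle ~ 43.2 n 522 of 717
```

```bash
python3 -m handwheel '85 -4.8 -0.3 0 0.105;85 -9.7 -1.1 0 0.209;85 -14.5 -2.5 0 0.314;85 -19.4 -4.3 0 0.419;85 -24.2 -6.7 0 0.524;85 -28.8 -9.5 0 0.628;85 -33.4 -12.8 0 0.733;85 -37.6 -16.5 0 0.838;85 -41.6 -20.6 0 0.942;85 -45.2 -25 0 1.047;85 -48.5 -29.7 0 1.152;85 -51.5 -34.5 0 1.257;85 -54 -39.6 0 1.361;85 -56 -44.8 0 1.466;85 -57.7 -50 0 1.571;85 -57.7 -50 0 1.571'
python3 -c "
from h import *
s=state();print(s['tcp_pos'],s['joint_positions'].round(2));lid('top','pics/t4.png');lid('side','pics/s4.png');go(*s['tcp_pos'],4.1)
p,d=snapshot('wrist');cv2.imwrite('pics/w4.png',p[:,:,::-1])"
```

```text
clock: 12.83
tcp_pos: [547.9, 201.9, 200.8]
tool_rot: [2.141, 2.296, 0.0]
wrist_force: [-0.2, 0.2, -0.2]
gripper_width: 0.994
grasp_force: 0.5
[547.87075732 201.86809367 200.84223018] [-0.16  0.56 -0.36  1.66  0.23  0.96 -0.54]
top lid angle ~ 46.0 n 1656 of 1975
side lid angle ~ 45.6 n 490 of 682
shift [-0.7  0.4 -0.2] turn [np.float64(0.004), np.float64(-3.138)] cur yaw 4.3 j7 -0.536
```

View pics/w4.png

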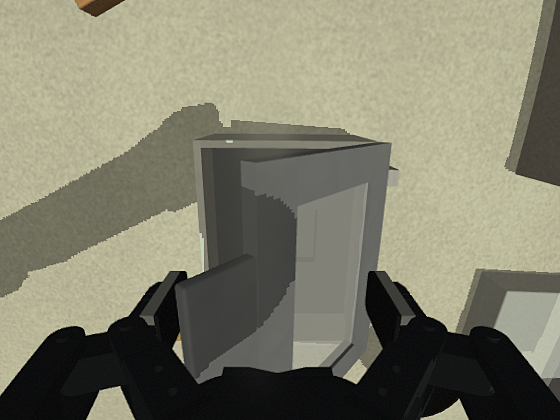

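The wrist view shows the lip straddled: the left finger supports the lip edge near (180,290) and the right finger is over the outer face. I'll raise the lid further.

```bash
python3 -m handwheel '85 0 2.5 -2.2 0;85 0 5 -4.4 0;85 0 7.5 -6.5 0;85 0 10.1 -8.5 0;85 0 12.7 -10.5 0;85 0 15.4 -12.5 0;85 0 18.1 -14.4 0;85 0 20.9 -16.3 0;85 0 23.6 -18.1 0;85 0 26.4 -19.9 0;85 0 29.2 -21.6 0;85 0 32.1 -23.3 0;85 0 35 -25 0;85 0 37.9 -26.6 0;85 0 37.9 -26.6 0'
python3 -c "
from h import *
s=state();print(s['tcp_pos'],s['joint_positions'].round(2));lid('side')"
python3 -m handwheel '75 0 -2 -1 0;70 0 -5 -3 0;70 0 -7.5 -4 0;70 0 -7.5 -4 0'
python3 -c "
from h import *
s=state();print(s['tcp_pos'],s['gripper_width'],s['wrist_force']);lid('side')"
```

```text
clock: 14.23
tcp_pos: [585.6, 206.2, 227.4]
tool_rot: [2.139, 2.3, 0.002]
wrist_force: [-0.3, -0.2, 0.2]
gripper_width: 0.998
grasp_force: 0.3
[585.63729066 206.16014162 227.36242311] [-0.16  0.59 -0.36  1.51  0.23  1.08 -0.5 ]
side lid angle ~ 60.3 n 136 of 239
clock: 14.62
tcp_pos: [576.6, 205.5, 231.4]
tool_rot: [-2.138, -2.302, 0.0]
wrist_force: [-0.3, -0.3, 0.8]
gripper_width: 0.821
grasp_force: 0.5
[576.638661   205.52667037 231.38815979] 0.8205498071353117 [-0.3030548  -0.28552582  0.77183629]
side lid angle ~ 59.6 n 127 of 228
```

```bash
python3 -m handwheel '66 0 -2 -1.1 0;62 0 -4 -2.2 0;58 0 -6 -3.1 0;54 0 -8 -3.9 0;50 0 -10 -4.7 0;46 0 -12 -5.4 0;42 0 -14 -5.9 0;38 0 -16 -6.4 0;34 0 -18 -6.9 0;30 0 -20 -7.2 0;30 0 -20 -7.2 0'
python3 -c "
from h import *
s=state();print(s['tcp_pos'],s['gripper_width'],s['wrist_force']);lid('side');lid('top')"
python3 -m handwheel '30 0 4.1 -2.2 0;30 0 8.2 -4.3 0;30 0 12.4 -6.3 0;30 0 16.7 -8.2 0;30 0 20.9 -10 0;30 0 25.3 -11.7 0;30 0 29.6 -13.3 0;30 0 34 -14.7 0;30 0 38.5 -16.1 0;30 0 42.9 -17.3 0;30 0 42.9 -17.3 0'
python3 -c "
from h import *
s=state();print(s['tcp_pos'],s['gripper_width'],s['wrist_force'],s['joint_positions'].round(2));lid('side');lid('top','pics/t5.png')
p,d=snapshot('wrist');cv2.imwrite('pics/w5.png',p[:,:,::-1])"
```

```text
clock: 15.58
tcp_pos: [557.0, 204.0, 238.3]
tool_rot: [-2.138, -2.301, 0.0]
wrist_force: [-1.2, 1.5, 0.5]
gripper_width: 0.352
grasp_force: 0.4
[556.98191028 203.95348335 238.26332996] 0.35201421615474277 [-1.1692974   1.51610156  0.47519276]
side lid angle ~ 60.1 n 136 of 247
top lid angle ~ 58.9 n 1115 of 1313
clock: 16.6
tcp_pos: [601.4, 207.1, 255.6]
tool_rot: [2.139, 2.3, 0.002]
wrist_force: [-0.6, 0.1, 0.3]
gripper_width: 0.35
grasp_force: 0.0
[601.37258393 207.068872   255.64381646] 0.35009340289412916 [-0.6331929   0.14442693  0.29675102] [-0.16  0.59 -0.37  1.43  0.22  1.16 -0.48]
side lid angle ~ 70.5 n 193 of 353
top lid angle ~ 73.6 n 177 of 384
```

View pics/w5.png

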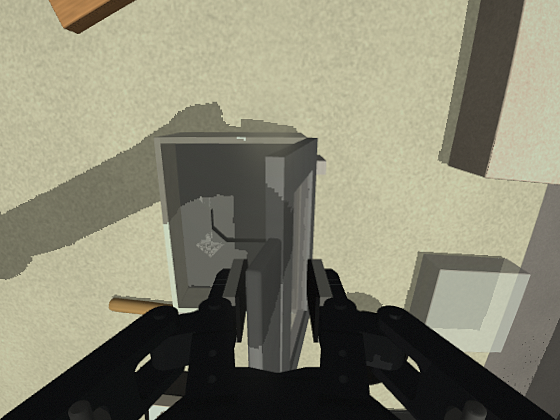

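```bash
python3 -m handwheel '26 0 3.1 -3 0;22 0 4.3 -4.5 0;18 0 5.6 -6 0;16 0 7.9 -7.5 0;14 0 10.1 -8.5 0;13.5 0 13.2 -9 0;13 0 16.2 -9.3 0;12 0 19 -9.6 0;11.5 0 22.1 -9.9 0;11.5 0 22.1 -9.9 0;11.5 0 22.1 -9.9 0' 20
python3 -c "
from h import *
s=state();print(s['tcp_pos'],s['gripper_width']*85,s['wrist_force'],s['grasp_force'],s['joint_positions'].round(2));
print('u',(s['tcp_pos']-HINGE)@U,(s['tcp_pos']-HINGE)@V)
p,d=snapshot('wrist');cv2.imwrite('pics/w6.png',p[:,:,::-1]);lid('wrist')"
```

```text
clock: 17.67
tcp_pos: [622.4, 208.7, 265.2]
tool_rot: [-2.139, -2.301, 0.0]
wrist_force: [0.2, 0.5, 1.0]
gripper_width: 0.134
grasp_force: 0.0
[622.38733482 208.70394626 265.15352021] 11.41515429848593 [0.20596857 0.51165354 0.99544469] 0.0 [-0.16  0.62 -0.36  1.34  0.22  1.21 -0.46]
u -7.5960900943041265 42.45406156173158
wrist lid angle ~ -4.0 n 1391 of 2397
```

View pics/w6.png

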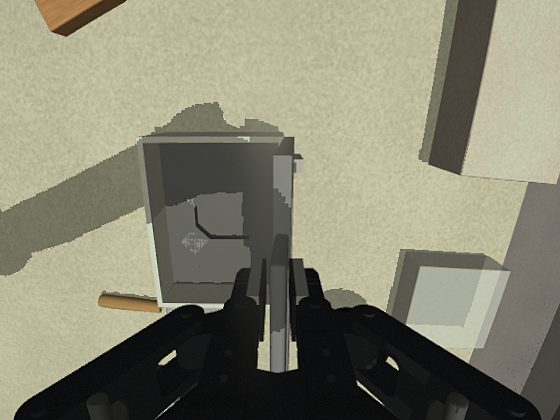

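Lip (281,300) sits between the pads (263 and 297), near upright. Now I'll carry it over slowly with the rear finger holding.

```bash
python3 -m handwheel '11.3 0 3.2 0 0;11 0 6.4 0 0;10.5 0 9 -0.3 0;10.5 0 11.5 -0.5 0;10.5 0 13.5 -0.3 0;11 0 16.6 0 0;11.3 0 19.8 0.2 0;11.5 0 23 0.5 0;12 0 26 1 0;12.3 0 29.1 1.5 0;12.6 0 32.3 2 0;13 0 35.3 2.5 0;13.2 0 38.5 3.2 0;13.5 0 41.6 4 0;13.8 0 44.7 4.8 0;14 0 47.8 5.5 0;14.2 0 50.9 6.5 0;14.5 0 54 7.5 0;14.7 0 57 8.5 0;15 0 60 9.5 0' 20
python3 -c "
from h import *
s=state();print(s['gripper_width']*85,s['grasp_force'],s['joint_positions'].round(2));
print('u',(s['tcp_pos']-HINGE)@U,(s['tcp_pos']-HINGE)@V)"
python3 -m handwheel '15.3 0 1.5 0.8 0;15.6 0 3 1.6 0;15.9 0 4.5 2.4 0;16.2 0 6 3.2 0;16.5 0 7.5 3.9 0;16.8 0 9 4.6 0;17 0 10.5 5.3 0;17 0 12 6 0;17 0 12 6 0'
python3 -c "
from h import *
s=state();print(s['gripper_width']*85,s['grasp_force']);
print('u',(s['tcp_pos']-HINGE)@U,(s['tcp_pos']-HINGE)@V);snapshot('wrist')
p,d=snapshot('wrist');c=calibration('wrist');cv2.imwrite('pics/w7.png',p[:,:,::-1])
vv,uu=np.mgrid[:420,:560];W=world(c,np.c_[uu.ravel(),vv.ravel()],d.ravel())
L=W-HINGE;m=(d.ravel()>0)&(L@U>-30)&(L@U<110)&(abs(L@V-0)<105)&(L[:,2]>20)&(L[:,2]<185)
A=np.c_[(L@U)[m],(L@V)[m],L[m,2]]
for z in range(20,185,20):
    q=A[(abs(A[:,2]-z)<10)&(A[:,1]>48)]
    if len(q):print(z,len(q),np.percentile(q[:,0],[5,50]).round(1))
"
```

```text
clock: 19.43
tcp_pos: [682.4, 213.1, 255.8]
tool_rot: [2.139, 2.301, 0.0]
wrist_force: [1.0, -0.0, 0.9]
gripper_width: 0.175
grasp_force: 0.2
14.911771053392693 0.22045744524803013 [-0.17  0.73 -0.35  1.15  0.24  1.29 -0.43]
u 52.57639605884307 42.53112869666747
clock: 20.18
tcp_pos: [693.9, 213.9, 249.4]
tool_rot: [-2.138, -2.301, 0.001]
wrist_force: [-0.5, -0.3, -0.2]
gripper_width: 0.197
grasp_force: 0.0
16.737786320721742 0.0
u 64.12240981963308 42.54164266077309
20 203 [ 7.8 10.8]
40 263 [11.8 16.7]
60 313 [19.4 23.9]
80 423 [26.6 31.3]
100 422 [33.8 37.9]
120 716 [41.1 44.8]
140 2135 [48.6 54.9]
160 661 [48.4 62. ]
180 1316 [44.8 67.7]
```

View pics/w7.png

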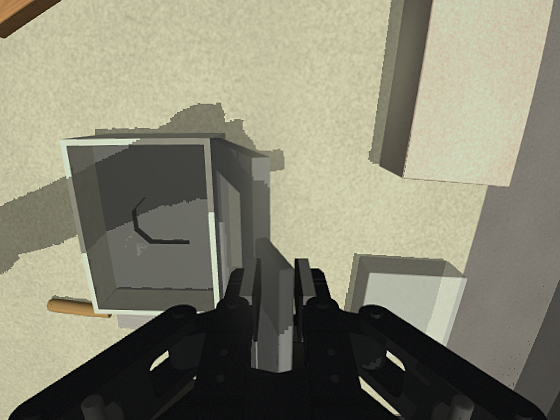

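Lid slope reads about 20° beyond upright, so it is on its stop, and the load has left the finger. I'll withdraw upward and look at the pocket.

```bash
python3 -m handwheel '18 0 1 0 0;20 0 2 0 0;22 0 2 0 0;22 0 2 -5 0;22 0 2 -15 0;22 0 2 -35 0;22 0 2 -60 0;40 0 -20 -75 0;60 -10 -60 -75 -0.1;85 -43 -156 -75 -1.571;85 -43 -156 -75 -1.571;85 -43 -156 -75 -1.571;85 -43 -156 -60 -1.571;85 -43 -156 -30 -1.571;85 -43 -156 10 -1.571;85 -43 -156 44 -1.571;85 -43 -156 44 -1.571;85 -43 -156 44 -1.571;85 -43 -156 44 -1.571;85 -43 -156 44 -1.571'
python3 -m handwheel '85 0 0 0 0;85 0 0 0 0;85 0 0 0 0'
python3 - <<'E'
from h import *
s=state();c=calibration('wrist');p,d=snapshot('wrist');cv2.imwrite('pics/w8.png',p[:,:,::-1])
print(s['clock'],s['tcp_pos'],s['joint_positions'].round(2))
vv,uu=np.mgrid[:420,:560]
W=world(c,np.c_[uu.ravel(),vv.ravel()],d.ravel()).reshape(420,560,3);np.savez('w8.npz',W=W,p=p,d=d)
for r in landmark_of('wrist','pocket')[:2]:print('pocket',r['conf'],r['centre'],onz(c,r['centre'],33))
L=W-HINGE;u=L@U;v=L@V
m=(d>0)&(u>-145)&(u<-4)&(abs(v)<95)
print(np.histogram(W[m][:,2],np.arange(20,100,4)))
f=W[m&(W[...,2]<39)]; print(len(f),np.median(f,0))
print(fitpoly(f,(*np.median(f,0)[:2],4)))
lid('side');lid('top')
E
```

```text
clock: 21.95
tcp_pos: [542.3, 159.8, 206.9]
tool_rot: [0.027, 3.14, 0.0]
wrist_force: [0.1, 0.0, 0.5]
gripper_width: 0.996
grasp_force: 0.0
clock: 22.2
tcp_pos: [542.0, 159.7, 206.5]
tool_rot: [0.04, 3.14, 0.0]
wrist_force: [0.4, 0.2, 0.0]
gripper_width: 0.994
grasp_force: 0.0
22.2 [541.96937642 159.72134395 206.50552941] [ 0.13  0.6  -0.73  1.7   0.46  1.02  0.79]
pocket 0.86 [279.0, 205.6] [[557.3902217  160.57915961  33.        ]]
(array([    0,     0,   210,  2793,   105,  1302, 18651,   595,   603,
         643,   655,   660,   690,   688,   705,   738,   742,  1305,
           2]), array([20, 24, 28, 32, 36, 40, 44, 48, 52, 56, 60, 64, 68, 72, 76, 80, 84,
       88, 92, 96]))
3079 [561.14953013 161.36996624  33.03486368]
(array([558.73, 161.22,   4.54]), np.float64(42.2), 3557)
side lid angle ~ 104.3 n 897 of 1283
top lid angle ~ 104.5 n 1690 of 2298
```

View pics/w8.png

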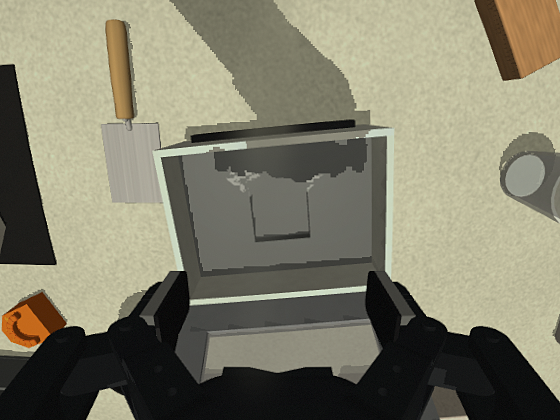

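The pocket shows at about (280,212) inside the open box, with the lid lying back at the bottom of the picture. I'll fit its rim precisely, then view the cast with the tool aligned to it.

```bash
cat >> h.py <<'E'
POCK=np.float32([[33.2,29.2],[-14.5,29.2],[-33.2,10.5],[-33.2,-10.5],[-14.5,-29.2],[33.2,-29.2]])
def pocket(guess=(558.5,161.2,4.2),tag=None):
    c=calibration('wrist');p,d=snapshot('wrist');vv,uu=np.mgrid[:420,:560];px=np.c_[uu.ravel(),vv.ravel()]
    W=world(c,px,d.ravel());X=onz(c,px,45.)
    m=(d.ravel()>0)&(W[:,2]<42)&(W[:,2]>25)&(np.hypot(*(X[:,:2]-guess[:2]).T)<50)
    if tag: cv2.imwrite(f'pics/{tag}.png',p[:,:,::-1])
    return fitpoly(X[m],guess,POCK)
E
python3 - <<'E'
from h import *
print(pocket(),pocket())
s=state();go(568,-206,195,60.2)
c=calibration('wrist');z=np.load('w8.npz');W=z['W'];L=W-HINGE
r=W[(W[...,2]>84)&(W[...,2]<96)&(L@U<-6)&(L@U>-170)&(abs(L@V)<115)]
print('rim',cv2.minAreaRect(np.float32(r[:,:2])))
E
```

```text
(array([556.69, 161.51,   3.91]), np.float64(58.0), 3485) (array([556.64, 160.9 ,   4.96]), np.float64(53.0), 3501)
shift [ -34.9 -365.1   11. ] turn [np.float64(0.497), np.float64(-2.645)] cur yaw 88.7 j7 0.787
rim ((555.1458740234375, 160.3128662109375), (144.74771118164062, 201.2726593017578), 3.9247117042541504)
```

```bash
python3 -m handwheel '85 -5 -20 0 0.05;85 -10 -60 0 0.1;85 -35 -365 11 0.497;85 -35 -365 11 0.497;85 -35 -365 11 0.497;85 -35 -365 11 0.497;85 -35 -365 11 0.497;85 -35 -365 11 0.497;85 -35 -365 11 0.497;85 -35 -365 11 0.497;85 -35 -365 11 0.497;85 -35 -365 11 0.497;85 -35 -365 11 0.497;85 -35 -365 11 0.497'
cat >> h.py <<'E'
def castfit(guess,zt=33.,tag=None):
    c=calibration('wrist');p,d=snapshot('wrist');vv,uu=np.mgrid[:420,:560];px=np.c_[uu.ravel(),vv.ravel()]
    if tag: cv2.imwrite(f'pics/{tag}.png',p[:,:,::-1])
    W=world(c,px,d.ravel()); m=(d.ravel()>0)&(W[:,2]>zt-5)&(W[:,2]<zt+14)&(np.hypot(*(W[:,:2]-guess[:2]).T)<50)
    X=onz(c,px,zt)   # teeth stand inside the outline; rays to base-top edge
    Y=W.copy(); f=W[:,2]<zt+4; Y[f]=X[f]
    return fitpoly(Y[m],guess)
E
python3 - <<'E'
from h import *
s=state();print(s['tcp_pos'],s['joint_positions'].round(2))
a,_,_=castfit((583,-214,-29.8));b,_,_=castfit((583,-214,-29.8));print(a,b)
x,y,t=(a+b)/2; go(x,y,150,t+90);go(x,y,14,t+90)
E
```

```text
clock: 23.67
tcp_pos: [568.7, -203.1, 195.3]
tool_rot: [0.801, 3.038, 0.002]
wrist_force: [-0.4, 0.1, -0.2]
gripper_width: 0.992
grasp_force: 0.0
[ 568.72189739 -203.08598215  195.25240774] [ 0.66  0.64 -0.59  1.6   0.4   1.03  1.  ]
[ 581.92 -213.95  -29.28] [ 582.1  -213.9   -29.27]
shift [-16.7  -2.3  45.2] turn [np.float64(-0.005), np.float64(3.136)] cur yaw 60.4 j7 1.005
shift [-16.6  -2.4 181.2] turn [np.float64(-0.005), np.float64(3.136)] cur yaw 60.4 j7 1.005
```

```bash
python3 -m handwheel '85 -8 -1 15 -0.005;85 -16.6 -2.4 50 -0.005;85 -16.6 -2.4 90 -0.005;85 -16.6 -2.4 125 -0.005;85 -16.6 -2.4 155 -0.005;85 -16.6 -2.4 172 -0.005;85 -16.6 -2.4 179 -0.005;85 -16.6 -2.4 181 -0.005;85 -16.6 -2.4 181 -0.005;85 -16.6 -2.4 181 -0.005;85 -16.6 -2.4 181 -0.005'
python3 -m handwheel '75 0 0 0 0;68 0 0 0 0;62 0 0 0 0;58 0 0 0 0;54 0 0 0 0;50 0 0 0 0;50 0 0 0 0;50 0 0 0 0' 45
python3 -c "
from h import *
s=state();print(s['gripper_width']*85,s['tcp_pos']);go(582,-213.95,14,60.7)"
```

```text
clock: 24.68
tcp_pos: [582.8, -216.4, 15.7]
tool_rot: [0.799, 3.035, 0.0]
wrist_force: [-0.0, -0.7, 0.8]
gripper_width: 0.998
grasp_force: 0.0
clock: 25.35
tcp_pos: [582.2, -215.9, 14.7]
tool_rot: [0.799, 3.037, 0.001]
wrist_force: [0.3, 1.0, 6.5]
gripper_width: 0.642
grasp_force: 47.6
54.53392628701145 [ 582.23690211 -215.85022892   14.68292113]
shift [1.1 1.5 0.7] turn [np.float64(-0.003), np.float64(3.138)] cur yaw 60.5 j7 0.895
```

```bash
python3 -m handwheel '50 0 0 -3 0;50 0 0 -10 0;50 0 0 -30 0;50 0 0 -60 0;50 0 0 -95 0;50 0 0 -130 0;50 0 0 -160 0;50 0 0 -185 0;50 0 0 -185 0;50 0 0 -185 0;50 0 0 -185 0'
python3 -c "
from h import *
s=state();print(s['gripper_width']*85);go(558,160.8,200,94.2)"
```

```text
clock: 26.27
tcp_pos: [580.0, -216.6, 197.3]
tool_rot: [-0.799, -3.035, 0.001]
wrist_force: [-0.2, 0.7, -2.5]
gripper_width: 0.644
grasp_force: 48.3
54.779843837476164
shift [205.1 317.6  -2.6] turn [np.float64(-0.588), np.float64(2.553)] cur yaw 60.5 j7 1.025
```

```bash
python3 -m handwheel '50 8 12 -2 -0.04;50 25 40 -2 -0.1;50 45 72 -2 -0.2;50 66 103 -2 -0.3;50 87 134 -2 -0.4;50 107 166 -2 -0.5;50 127 198 -2 -0.588;50 147 229 -2 -0.588;50 167 260 -2 -0.588;50 185 288 -2 -0.588;50 198 307 -2 -0.588;50 205 317.6 -2 -0.588;50 205 317.6 -2 -0.588;50 205 317.6 -2 -0.588;50 205 317.6 -2 -0.588;50 205 317.6 -2 -0.588'
python3 - <<'E'
from h import *
s=state();c=calibration('wrist');p,d=snapshot('wrist');cv2.imwrite('pics/w9.png',p[:,:,::-1])
R=Ro.from_rotvec(s['tool_rot']).as_matrix();print(s['clock'],s['tcp_pos'])
vv,uu=np.mgrid[:420,:560];W=world(c,np.c_[uu.ravel(),vv.ravel()],d.ravel());T=((W-s['tcp_pos'])@R)
m=(d.ravel()>0)&(abs(T[:,1])<40)&(T[:,0]>0)&(T[:,0]<60)&(T[:,2]<5)&(T[:,2]>-45)
print(np.percentile(T[m],[1,50,99],axis=0).round(1))
Q=T[m&(abs(T[:,2]+18)<6)]; print(len(Q))
for y in range(-30,31,4):
    q=Q[abs(Q[:,1]-y)<2]
    if len(q)>5: print(y,len(q),np.percentile(q[:,0],[2,98]).round(1),np.median(q[:,2]).round(1))
go(558,160.8,200,94.2);lid('side')
E
```

```text
clock: 27.6
tcp_pos: [560.0, 158.0, 200.2]
tool_rot: [0.109, -3.139, 0.004]
wrist_force: [-0.1, -0.6, -1.5]
gripper_width: 0.645
grasp_force: 48.2
27.6 [559.96110029 157.95316158 200.18677277]
[[  0.4 -38.4 -43.3]
 [ 12.5  -0.5 -18.8]
 [ 32.8  38.1   2.9]]
6496
-30 177 [ 0.7 14.8] -19.3
-26 328 [ 0.4 18.5] -18.5
-22 403 [ 1.1 22.3] -18.4
-18 401 [ 6.2 26.3] -18.5
-14 446 [ 9.6 30.5] -18.4
-10 459 [12.3 32.7] -18.3
-6 454 [12.9 32.7] -18.4
-2 488 [ 0.7 32.7] -18.4
2 477 [ 0.8 32.7] -18.4
6 452 [13.2 32.8] -18.4
10 460 [10.5 32.5] -18.4
14 430 [ 8.2 29.1] -18.3
18 406 [ 3.1 24.8] -18.4
22 380 [ 0.5 20.5] -18.4
26 292 [ 0.3 17. ] -18.5
30 113 [ 9.3 10.5] -18.2
shift [1.8 2.6 0.4] turn [np.float64(-0.004), np.float64(3.138)] cur yaw 94.0 j7 0.88
side lid angle ~ 104.5 n 875 of 1383
```

View pics/w9.png

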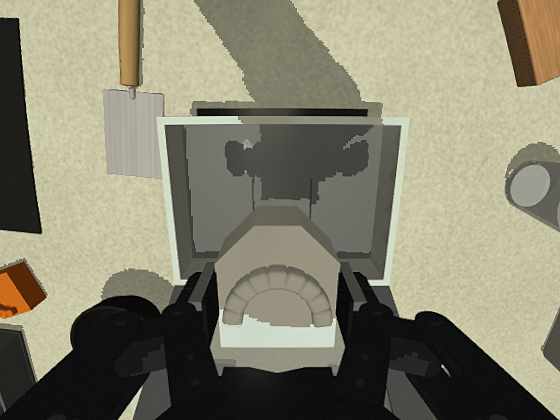

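Cast is held with the cut corners towards the box front (front edge near (260–304,206)), and the pocket's side edges show at columns 253 and 312. I'll lower to just above the box and compare cast and pocket in one picture.

```bash
python3 -m handwheel '50 1 1 -2 0;50 2 3 15 0;50 2 3 40 0;50 2 3 65 0;50 2 3 85 0;50 2 3 97 0;50 2 3 100 0;50 2 3 100 0;50 2 3 100 0;50 2 3 100 0;50 2 3 100 0'
cat > rel.py <<'E'
from h import *
from scipy.optimize import least_squares
def rel(tag):
    s=state();c=calibration('wrist');p,d=snapshot('wrist');cv2.imwrite(f'pics/{tag}.png',p[:,:,::-1])
    R=Ro.from_rotvec(s['tool_rot']).as_matrix();zt=s['tcp_pos'][2]+18.4
    vv,uu=np.mgrid[:420,:560];px=np.c_[uu.ravel(),vv.ravel()];W=world(c,px,d.ravel());ok=d.ravel()>0
    def edge(X,m,dy=1.5):
        T=(X-s['tcp_pos'])@R;o=[]
        for y in np.arange(-26,27,2):
            q=T[m&(abs(T[:,1]-y)<dy)&(T[:,0]>5)&(T[:,0]<50)]
            if len(q)>8:o.append([y,np.percentile(q[:,0],97)])
        return np.array(o)
    def fit(e,hx,k):   # front edge x=hx, cut: hx-(|y|-k)
        f=lambda v:e[:,1]-(v[0]+hx-np.maximum(0,abs(e[:,0]-v[1]-v[2]*(e[:,1]-20))-k)+v[2]*e[:,0])
        r=least_squares(f,[0,0,0],loss='soft_l1');return r.x.round(2),round(float(np.sqrt((r.fun**2).mean())),2)
    X=onz(c,px,zt);Tz=W[:,2]
    ec=edge(X,ok&(abs(Tz-zt)<4)); print('cast x0,y0,slope',*fit(ec,32,10))
    X=onz(c,px,45.);ep=edge(X,ok&(Tz<42)&(Tz>25)); print('pocket',*fit(ep,33.2,10.5),len(ep))
    print(ep.round(1).tolist());print(s['clock'],s['tcp_pos'],s['wrist_force'])
E
python3 -c "
from rel import *
rel('w10');rel('w10b')"
```

```text
clock: 28.62
tcp_pos: [558.0, 164.4, 102.2]
tool_rot: [-0.115, 3.137, 0.001]
wrist_force: [1.4, -0.2, -3.0]
gripper_width: 0.643
grasp_force: 48.2
cast x0,y0,slope [ 1.17 -0.47 -0.01] 0.24
pocket [ 1.37 -1.7  -0.04] 0.82 27
[[-26.0, 22.9], [-24.0, 24.9], [-22.0, 27.0], [-20.0, 29.1], [-18.0, 31.0], [-16.0, 32.4], [-14.0, 33.7], [-12.0, 33.7], [-10.0, 33.7], [-8.0, 33.7], [-6.0, 33.7], [-4.0, 33.7], [-2.0, 33.7], [0.0, 33.7], [2.0, 33.7], [4.0, 33.7], [6.0, 33.7], [8.0, 33.7], [10.0, 32.8], [12.0, 31.0], [14.0, 29.0], [16.0, 26.9], [18.0, 24.8], [20.0, 22.7], [22.0, 20.6], [24.0, 18.7], [26.0, 17.3]]
28.6167 [558.01932067 164.3769016  102.22795498] [ 1.3650772  -0.17423927 -2.99624305]
cast x0,y0,slope [ 1.19 -0.94  0.  ] 0.19
pocket [ 0.92  0.51 -0.12] 1.05 27
[[-26.0, 22.3], [-24.0, 24.4], [-22.0, 26.5], [-20.0, 28.5], [-18.0, 30.5], [-16.0, 32.4], [-14.0, 33.1], [-12.0, 33.1], [-10.0, 33.1], [-8.0, 33.1], [-6.0, 33.1], [-4.0, 33.1], [-2.0, 33.1], [0.0, 33.1], [2.0, 33.1], [4.0, 33.1], [6.0, 33.1], [8.0, 33.1], [10.0, 32.4], [12.0, 31.0], [14.0, 29.1], [16.0, 27.0], [18.0, 24.9], [20.0, 22.8], [22.0, 20.7], [24.0, 18.7], [26.0, 17.4]]
28.6667 [557.88086142 164.23570938 102.03632909] [ 0.17783615  0.42645804 -2.69232835]
```

View pics/w10.png

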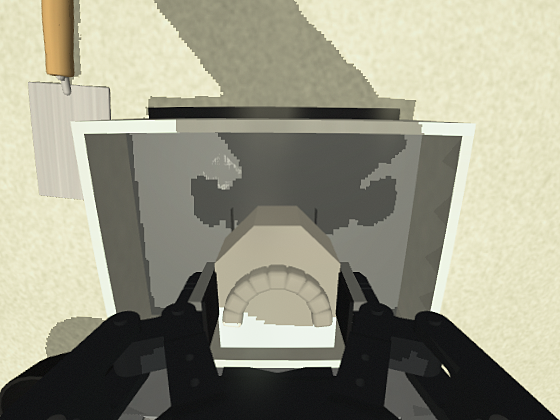

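```bash
python3 -m handwheel '50 -0.2 -1 0 0;50 -0.5 -2.3 5 0;50 -0.5 -2.3 15 0;50 -0.5 -2.3 27 0;50 -0.5 -2.3 36 0;50 -0.5 -2.3 41 0;50 -0.5 -2.3 42 0;50 -0.5 -2.3 42 0;50 -0.5 -2.3 42 0;50 -0.5 -2.3 42 0;50 -0.5 -2.3 42 0;50 -0.5 -2.3 42 0'
python3 -c "
from rel import *
rel('w11');s=state();go(558.6,162.1,59,94.1)"
```

```text
clock: 29.72
tcp_pos: [558.1, 161.7, 59.3]
tool_rot: [-0.115, 3.139, 0.0]
wrist_force: [-0.4, -0.7, -2.0]
gripper_width: 0.644
grasp_force: 48.2
cast x0,y0,slope [ 1.27 -1.04  0.01] 0.19
pocket [ 1.53 -1.87  0.05] 1.1 27
[[-26.0, 21.1], [-24.0, 22.4], [-22.0, 24.6], [-20.0, 26.4], [-18.0, 28.6], [-16.0, 30.7], [-14.0, 32.5], [-12.0, 33.5], [-10.0, 33.5], [-8.0, 33.5], [-6.0, 33.5], [-4.0, 33.5], [-2.0, 33.5], [0.0, 33.5], [2.0, 33.5], [4.0, 33.5], [6.0, 33.2], [8.0, 32.9], [10.0, 32.9], [12.0, 32.9], [14.0, 31.8], [16.0, 29.6], [18.0, 28.0], [20.0, 25.7], [22.0, 22.9], [24.0, 21.2], [26.0, 18.9]]
29.7167 [558.12353493 161.74104004  59.28112716] [-0.35701544 -0.69868897 -2.02531547]
shift [-0.5  0.4  0.2] turn [np.float64(0.002), np.float64(-3.14)] cur yaw 94.2 j7 0.741
```

```bash
python3 -m handwheel '50 -0.4 0 0 0;50 -0.4 0 1 0;50 -0.4 0 2 0;50 -0.4 0 3 0;50 -0.4 0 4 0;50 -0.4 0 5 0;50 -0.4 0 6 0;50 -0.4 0 6 0;50 -0.4 0 6 0'
python3 -c "
from h import *
s=state();print(s['tcp_pos'],s['wrist_force'],s['moment'])"
```

```text
clock: 30.52
tcp_pos: [558.2, 161.7, 52.7]
tool_rot: [0.115, -3.139, -0.0]
wrist_force: [-0.2, -0.8, -1.6]
gripper_width: 0.645
grasp_force: 48.2
[558.20769808 161.66752123  52.73297366] [-0.17122706 -0.80378923 -1.64669914] [ 0.02265063 -0.02649272 -0.00789681]
```

It is already 4 mm into the pocket with no contact force, so I'll continue down.

```bash
python3 -m handwheel '50 0 0 1 0;50 0 0 2 0;50 0 0 3 0;50 0 0 4 0;50 0 0 5 0;50 0 0 6 0;50 0 0 7 0;50 0 0 8 0;50 0 0 8.5 0;50 0 0 9 0;50 0 0 9.5 0;50 0 0 9.5 0'
python3 -c "
from h import *
s=state();print(s['tcp_pos'],s['wrist_force'],s['moment'])"
```

```text
clock: 31.52
tcp_pos: [558.3, 161.7, 44.7]
tool_rot: [-0.115, 3.139, -0.001]
wrist_force: [-2.8, -1.9, 7.5]
gripper_width: 0.643
grasp_force: 49.2
[558.28302864 161.68236687  44.67462332] [-2.81322945 -1.93912301  7.47136458] [-0.21855638  0.55567344  0.04714208]
```

```bash
python3 -m handwheel '54 0 0 -0.5 0;58 0 0 -1 0;62 0 0 -1 0;68 0 0 -1 0;76 0 0 -1 0;76 0 0 -1 0;76 0 0 -6 0;76 0 0 -20 0;80 0 0 -45 0;85 5 0 -80 0;85 10 0 -115 0;85 17 0 -145 0;85 17 0 -155 0;85 17 0 -155 0;85 17 0 -155 0' 20
python3 - <<'E'
from h import *
s=state();print(s['tcp_pos'])
c=calibration('wrist');p,d=snapshot('wrist');cv2.imwrite('pics/w12.png',p[:,:,::-1])
print(castfit((557.5,161.2,4.2),63.),castfit((557.5,161.2,4.2),63.))
vv,uu=np.mgrid[:420,:560];W=world(c,np.c_[uu.ravel(),vv.ravel()],d.ravel()).reshape(420,560,3)
m=(d>0)&(np.hypot(W[...,0]-557.5,W[...,1]-161.2)<30)&(abs(W[...,2]-63)<5)
P=W[m];A=np.c_[P[:,:2]-[557.5,161.2],np.ones(len(P))]
for _ in range(4):
    k=np.linalg.lstsq(A,P[:,2],rcond=None)[0];g=abs(A@k-P[:,2])<1;A,P=A[g],P[g]
print('top plane slopes deg',np.degrees(k[:2]).round(2),'z',k[2].round(2),len(P))
mc=(d>0)&(abs(W[...,2]-45)<3)&(np.hypot(W[...,0]-557.5,W[...,1]-161.2)<75)&(np.hypot(W[...,0]-557.5,W[...,1]-161.2)>45)
print('carrier z',np.median(W[mc][:,2]));lid('side');lid('top')
E
```

```text
clock: 32.77
tcp_pos: [541.3, 159.9, 198.1]
tool_rot: [-0.114, 3.139, -0.001]
wrist_force: [0.1, 0.2, -1.0]
gripper_width: 0.998
grasp_force: 0.0
[541.34169843 159.9462389  198.13738553]
(array([556.99, 160.8 ,   4.18]), np.float64(15.5), 3319) (array([557.12, 161.06,   3.89]), np.float64(7.8), 3325)
top plane slopes deg [-0.12  0.02] z 63.04 1866
carrier z 45.0793102991905
side lid angle ~ 104.4 n 891 of 1308
top lid angle ~ 104.5 n 1718 of 2325
```

View pics/w12.png

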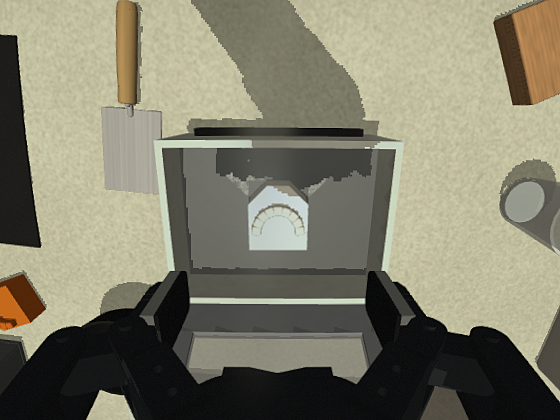

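The cast (279,215) is seated teeth up. Its top is level at z = 63.0, which is 33 + 30, and it sits square at 4.0°. The lid is still resting open at the bottom of the picture, and the robot is clear of everything.

```bash
python3 -c "
from workcell import *
print(hand_in())"
```

```text
the job is handed in; nothing more can be done
None
```

I opened the lid onto its stop while supporting it all the way, and seated the cut-corner cast level and square in the pocket, teeth up. The lid was still resting open when I handed in at about 33 s. The hand-in did not return a verdict.

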